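# Lock the bayonet lid on the leaning lentil jar

### The arm

A 6-joint arm with a two-finger parallel gripper is mounted at the origin on the work surface. World frame = base frame: x ahead of the robot, y to its left, z up, the work surface at z = 0. Lengths are in m, angles in rad, forces in N, time in s.
With the tool pointing down it reaches from about 0.4 to 0.825 m from the base axis. Payload 7 kg.
Tool frame: the origin (TCP) lies on the centre line of the jaws, within the pads' length; the fingertips stand 25 mm ahead of it and the grasp point (between the pads) lies 6 mm ahead of it; z points along the fingers, y is the line along which they close (so a half turn about z gives the same grasp; the last joint's range is limited). The gripper opens to 88 mm and grips with 3 to 60 N. Pads are 19 mm wide; open, the fingers measure 130 mm over their backs; the gripper's body (78 mm by 193 mm) begins 47 mm behind the grasp point.
Start: joints at [-0.827, 0.359, 0.012, 0, -1.224, -0.288], TCP at [0.297, -0.606, 0.252] pointing down, gripper open.
Joint ranges: [-3.07, 3.07], [-1.43, 2.12], [-1.02, 1.25], [-3.03, 1.67], [-3.05, -0], [-3.03, 3.03]. Speed limits (rad/s): [2.39, 2.39, 3.01, 3.14, 3.14, 3.14].

### API

Orientations are given as [roll, pitch, yaw] about the fixed x, y, z axes, in that order (R = Rz(yaw) Ry(pitch) Rx(roll)).
In Python, from station import readout, vision, arm gives the robot as it stands. The module is installed in compiled form; this text tells all that it offers.
- The arm moves only by the tool carry_out, never from a script. Its argument "commands" is a list of rows, each an object with "dp": the shift along the tool's x, y, z in m, a list of three; "rotation": the turn, a rotation vector about the tool's x, y, z in degrees, a list of three. In form: [{"dp": [dx, dy, dz], "rotation": [wx, wy, wz]}, ...]. A call has 1 to 8 rows; each row shifts and turns the commanded pose from where the row before left it, along the tool's axes as they then stand; what a row does not reach is not made up. A row lasts 1/8 s, in which the tool goes at most 62.5 mm and 10.7 degrees, less where a joint would pass 70% of its speed; a pose out of reach is approached as far as the arm can. A call with a gripper value outside its range is refused whole. "grip" is the finger opening in m, from 0 to 0.0876, set as the call begins (left out, the last holds). The fingers move at their own pace and stop on an object; "force" is the grip in N (left out, the last holds). Time passes only in rows, so rows that do not move let the fingers close. It gives the time, the measured TCP pose, the force, the opening and the grip force at its end, in the units of the state.
- readout.get_state(): the state, without advancing time (a new reading comes with each control period).
- vision.grab_frame(name): name is "scene" or "top"; returns (picture, depth): 420x560x3 uint8, red, green, blue; 420x560 float32, m along the optical axis (not along the pixel's ray), 0 where there is no reading.
- vision.calibration(name): a dict with "fovy" (degrees; the focal length in pixels is half the picture's height over the tangent of half this angle, whatever the lens; pixels are square), "cx", "cy" (the principal point, pixels), "dist" ([k1, k2, p1, p2, k3] as OpenCV has them; the pictures are not rectified), "origin" and "attitude" of the camera in the world. Camera axes: x right, y down, z forward; pixel columns grow to the right and rows downward; lengths in m; the calibration is good to about 2 mm. A picture is of the moment at which its call begins. calibration takes no time and is no camera call.
- arm.job_done(): hands the job in; it is judged then, once.
Trained networks look in the newest picture that a camera, given by its name, has taken for a name from the list of things; names that differ only in an ending like _2 or _b are one class to them, and where a whole thing is asked for, a point or a joint stands for the part that bears it (a point fixed in the world has none). Each returns a list of dicts, best first, with "score" (0 to 1); they miss things now and then, are a little off and sometimes report something else, mostly with a low value. They report only what shows in the picture. A call takes as long as a camera call. They do not tell look-alikes from the thing itself.
- vision.trace(label, camera): "pixels" (420x560 bool, what is visible of it) and "position" ([row, column] in pixels, amid what is visible of it).
The state is a dict: "t": time; "q": joint angles; "qd": joint speeds; "joint_efforts": joint torques, N m; "eef_pos": TCP position; "ee_rot": TCP orientation; "force": force on the tool from outside, world axes, zero at the start; "moment": the same for the moment, N m; "width": finger opening in m; "gripper_force": force on a finger pad.
Only numpy, scipy, OpenCV 4.12 (cv2) and the standard library are available. Lean on these libraries where they do the work, as an engineer would, in place of code of your own. Each camera call takes 0.05 s, during which the arm holds its last target. There are 200 camera calls.

### The job

The washed lentil jar leaning in its stand is still open. Take its steel lid, the one lying flat in the front bay of the white lid organiser, set it on the jar's collar, find where its two tabs drop through the collar's two gaps, press it in against the springy seal and turn it clockwise (looking down on the lid) a quarter turn to the stop, so that it clicks up into its locked place. Let go of the locked lid, and leave the mortar, the spice jar and the hanging ladle where they are.

Things in the scene. Friction and masses are not known exactly. Their poses are not given: they have to be found in the camera images.
- stand: Chrome rod stand, 132 mm wide, 195 mm long, fixed to the shelf, origin under it. It holds a clear glass jar, 104 mm in diameter and 185 mm long with its collar, that leans 30 degrees from vertical towards the stand's -x (the robot's side). A band grips the jar so that it does not turn when the lid is twisted.
- mouth (a point): Centre of the jar's open mouth, level with the top face of its steel collar, about 196 mm above the shelf. z axis: the jar's axis, outward; x axis: square to it, to the uphill side, away from the robot. Collar: 120 mm outside, 109 mm inside. Two ledges reach inward from its wall to 43 mm radius; each of the two gaps between them, opposite one another, is 44 degrees wide.
- ledge (a point): Point on the jar's axis 8 mm below the collar's top, level with the underside of the ledges; axes as at the mouth. The jar was put in its stand turned by chance: the line through the middles of the two gaps lies 20 to 70 degrees anticlockwise (looking into the mouth) from this x axis; where exactly these axes do not tell, it must be seen or felt. A lid not over the gaps rides on the collar's top.
- seal_top (a point): Top centre of the springy white seal ring (60 to 76 mm diameter) when free, 5.5 mm below the collar's top. It pushes a lid out along the axis, 1.4 N per mm: 8 N locked, 12 N as the tabs just pass under the ledges, 17 N at the fixed floor, 17.5 mm below the collar's top. Clockwise from each gap the ledge is 8 mm thick, then 5 mm from 69 to 111 degrees (the locking notch), then a solid stop.
- lid_centre (a point): The jar's loose steel lid, about 0.2 kg: point on its axis, 18 mm above its underside (half-way up); z axis up. A disc of 78 mm diameter, 6 mm thick; level with it two tabs, 22 mm wide, 6 mm thick, reach to 50 mm from the axis at +x and -x. A half turn makes no difference. When locked its underside is 11 mm (this point 7 mm up) from the collar's top; passing the ledge, 14 mm or deeper.
- lid_rib (a point): Centre of the lid's handle, an upright rib on top of the disc: 66 mm long (along x, in line with the tabs), 14 mm thick (along y), 30 mm tall, from 6 to 36 mm above the lid's underside; this point is 21 mm above the underside. Axes as for the lid.
- organiser: White plastic lid organiser, fixed to the shelf; origin under the centre of its square front bay (150 x 150 mm outside, walls 3 mm thick and 30 mm high, floor 4 mm thick) where the lid lies flat, handle up. x axis: towards its rear slots, from 75 to 154 mm behind the origin, where two other lids, up to 84 mm high, stand on edge and stay.
- mortar: White ceramic mortar with its pestle in it, loose, 104 mm diameter, 75 mm high (pestle to 125 mm), origin under its centre. Leave it alone.
- spice_jar: Small upright closed glass jar, loose, 60 mm diameter, 105 mm high, origin under its centre. Leave it alone.
- ladle_bowl (a point): Bowl of the small steel ladle, 170 mm long, that hangs from a hook on the chrome rail (rail 360 mm long, 225 mm high) at the far edge of the shelf. Leave it alone.
Mind the look-alikes: they are no part of the job. Of the things that look like the part that bears lid_centre, take the one that is farthest to the robot's right at the start.

How it is judged:
At the end, for the whole second after the job is handed in: The lid lies still and released in the jar's collar, locked: its centre point 5 to 8.8 mm above the collar's top (tabs up in the notches; merely resting in the gaps it stands at 10 mm or more), its axis within 4 degrees of the jar's and within 6 mm of it (angle between the z axis of lid_centre and the z axis of mouth, either way round below 0.07 rad and z of lid_centre in the frame of mouth between 0.005 and 0.0088 m and x of lid_centre in the frame of mouth between -0.006 and 0.006 m and y of lid_centre in the frame of mouth between -0.006 and 0.006 m and linear speed of lid below 0.02 m/s); the robot touches nothing.
It fails at once if the mortar is moved by more than 30 mm (distance of mortar from where it was at the start of the episode above 0.03 m).
It fails at once if the spice jar is moved by more than 30 mm (distance of spice_jar from where it was at the start of the episode above 0.03 m).
It fails at once if the hanging ladle is knocked by more than 40 mm (distance of ladle_bowl from where it was at the start of the episode above 0.04 m).
It also fails if it takes over 72 s, if anything falls off the work surface, if the arm or the gripper's body presses on something with over 40 N, if the wrist force passes 120 N, or if a joint passes its speed limit or range.

## Working session

There is one attempt and no reset: what is moved stays moved. The work goes in short steps, Python scripts to look and compute and a tool call to move; the robot and the scene stay as the last step left them, time stands still between calls to the robot, and variables do not carry over. Pictures are saved under pics/ and viewed, at most 10 in all, crops included, and the job is handed in when it is done.

Besides the shell and the picture viewer there is one more tool, called as a command line: name --argument value ..., lists and objects as JSON in quotes. carry_out: Moves the arm, as the interface text tells. Its arguments: {"type":"object","properties":{"commands":{"type":"array"},"grip":{"type":"number"},"force":{"type":"number"}},"required":["commands"]}

```bash
mkdir -p pics
cat > h.py <<'E'
import numpy as np, cv2
from scipy.spatial.transform import Rotation as R
from station import readout, vision, arm
np.set_printoptions(precision=4,suppress=True)
def K(c):
    f=210/np.tan(np.radians(c['fovy'])/2); return np.array([[f,0,c['cx']],[0,f,c['cy']],[0,0,1]])
def att(c):
    a=np.array(c['attitude'],float)
    if a.shape==(3,3): return a
    return R.from_euler('xyz',a).as_matrix() if a.size==3 else R.from_quat(a).as_matrix()
def pts(name,d,mask):
    c=vision.calibration(name); m=mask&(d>0); v,u=np.nonzero(m)
    n=cv2.undistortPoints(np.stack([u,v],1).astype(float)[:,None],K(c),np.array(c['dist'],float))[:,0]
    z=d[v,u]; return (att(c)@(np.c_[n,np.ones(len(n))]*z[:,None]).T).T+np.array(c['origin']), v,u
def proj(name,P):
    c=vision.calibration(name); A=att(c); p=(np.atleast_2d(P)-np.array(c['origin']))@A
    return cv2.projectPoints(p,np.zeros(3),np.zeros(3),K(c),np.array(c['dist'],float))[0][:,0]
E
python3 - <<'E'
from h import *
print(readout.get_state())
for n in ['scene','top']:
    p,d=vision.grab_frame(n); c=vision.calibration(n); print(n,c)
    cv2.imwrite(f'pics/{n}0.png',p[:,:,::-1]); np.savez(n+'0.npz',p=p,d=d)
    for l in ['lid_centre','organiser','stand','mortar','spice_jar','ladle_bowl']:
        for r in vision.trace(l,n)[:4]:
            P,v,u=pts(n,d,r['pixels'])
            print(l,round(r['score'],2),r['position'],r['pixels'].sum(), np.median(P,0) if len(P) else None, P.min(0) if len(P) else '',P.max(0) if len(P) else '')
E
```

```text
{'t': 0.0, 'q': array([-0.8269,  0.3594,  0.011 , -0.0003, -1.2241, -0.2881]), 'qd': array([ 0.0003,  0.0001,  0.001 , -0.0005,  0.0001,  0.0008]), 'joint_efforts': array([ -0.0002, -58.2726,  29.3056,   6.9971,   0.0069,  -0.0001]), 'eef_pos': array([ 0.2969, -0.6057,  0.2506]), 'ee_rot': array([ 3.1399, -0.0002, -2.6859]), 'force': array([-0.1046, -0.354 ,  0.3992]), 'moment': array([-0.0248,  0.0025, -0.0142]), 'gripper_force': 0.0, 'width': 0.08789610461311545}
scene {'fovy': 55.96115672242143, 'cx': 281.90055091023595, 'cy': 214.41258460446207, 'dist': array([-0.1107,  0.    ,  0.    ,  0.    ,  0.    ]), 'origin': array([ 1.176 , -0.2159,  0.5876]), 'attitude': array([-2.1564, -0.0054,  1.2442])}
lid_centre 0.92 [228.1, 243.3] 615 [ 0.3972 -0.0516  0.0068] [ 0.3024 -0.0842 -0.0028] [ 0.4303 -0.0078  0.0386]
lid_centre 0.82 [279.9, 184.6] 879 [ 0.5319 -0.2023  0.0108] [ 0.4529 -0.2385  0.0024] [ 0.6428 -0.1619  0.0786]
lid_centre 0.74 [213.2, 303.3] 560 [0.3605 0.1168 0.007 ] [ 0.2874  0.0688 -0.0021] [0.3931 0.1699 0.0388]
organiser 0.71 [291.8, 198.3] 4988 [ 0.6013 -0.1923  0.
[... 788 characters left out ...]
092] [ 0.4742 -0.2376  0.0012] [ 0.5698 -0.1612  0.043 ]
stand 0.83 [229.5, 155.1] 8126 [0.5399 0.222  0.1588] [ 0.4485  0.1475 -0.0056] [0.6796 0.3865 0.2273]
mortar 0.66 [154.6, 275.9] 2228 [0.6981 0.0154 0.0487] [ 0.6388 -0.0398 -0.0046] [0.7674 0.0728 0.1203]
spice_jar 0.81 [224.9, 282.0] 812 [0.5412 0.0012 0.1029] [ 0.515  -0.0292 -0.0031] [0.5839 0.0313 0.1073]
spice_jar 0.27 [85.9, 289.0] 800 [ 0.8262 -0.0153  0.0795] [ 0.7909 -0.0429 -0.0041] [0.9247 0.0123 0.2429]
ladle_bowl 0.66 [85.4, 288.8] 835 [ 0.827  -0.0159  0.0789] [ 0.7907 -0.052  -0.0057] [0.9356 0.0141 0.2426]
ladle_bowl 0.51 [236.5, 378.6] 1235 [ 0.5208 -0.1954  0.0091] [ 0.4724 -0.2375 -0.0006] [ 0.5699 -0.1606  0.043 ]
```

View pics/top0.png

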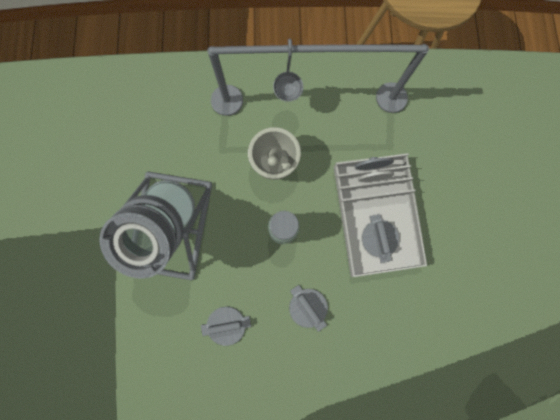

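View pics/scene0.png

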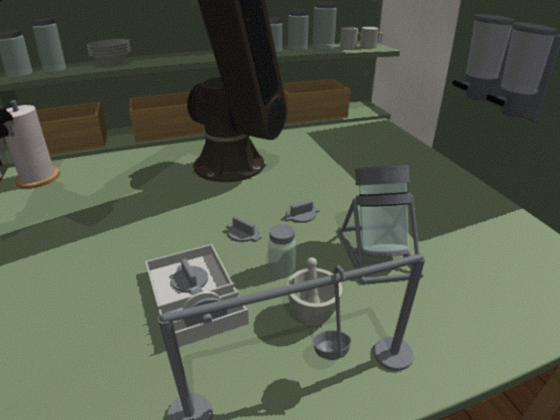

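```bash
cat > m.py <<'E'
from h import *
# average several frames depth
D=[];
for i in range(6):
    p,d=vision.grab_frame('top'); D.append(np.where(d>0,d,np.nan))
d=np.nan_to_num(np.nanmedian(D,0)).astype(np.float32)
np.savez('top1.npz',p=p,d=d)
r0=vision.trace('lid_centre','top'); r=[x for x in r0 if x['position'][1]>350][0]
# lid
P,v,u=pts('top',d,cv2.dilate(r['pixels'].astype(np.uint8),np.ones((7,7)))>0)
rib=P[(P[:,2]>0.031)&(P[:,2]<0.05)]; b=cv2.minAreaRect((rib[:,:2]*1000).astype(np.float32)); print('rib',b,np.median(rib,0),len(rib))
w=np.linalg.svd(rib[:,:2]-rib[:,:2].mean(0))[2][0]; print('dir deg',np.degrees(np.arctan2(w[1],w[0])))
dk=P[(P[:,2]<0.02)&(P[:,2]>0.008)]; print('disc',cv2.minAreaRect((dk[:,:2]*1000).astype(np.float32)),np.median(dk[:,2]))
# collar: RANSAC plane constrained near 30deg tilt
m=np.zeros(d.shape,bool); m[185:285,90:190]=1
Q,v,u=pts('top',d,m); rng=np.random.default_rng(0); best=(0,)
k=Q[:,2]>0.12; S=Q[k]
for i in range(3000):
    a=S[rng.choice(len(S),3,False)]; n=np.cross(a[1]-a[0],a[2]-a[0]); l=np.linalg.norm(n)
    if l<1e-4: continue
    n/=l; n*=np.sign(n[2])
    if abs(np.degrees(np.arccos(n[2]))-30)>5: continue
    c=(abs((S-a[0])@n)<0.002).sum()
    if c>best[0]: best=(c,n,a[0])
c,n,a=best; I=S[abs((S-a)@n)<0.0025]; 
for _ in range(3):
    cen=I.mean(0); n=np.linalg.svd(I-cen,full_matrices=False)[2][2]; n*=np.sign(n[2]); I=S[abs((S-cen)@n)<0.0025]
print('n',n,np.degrees(np.arccos(n[2])),'az',np.degrees(np.arctan2(n[1],n[0])),len(I))
X=np.array([0,0,1])-n*n[2]; X/=np.linalg.norm(X); Y=np.cross(n,X)
xy=((I-cen)@np.c_[X,Y]*1000).astype(np.float32); cc,rad=cv2.minEnclosingCircle(xy)
h=xy-cc; print('circle',cc,rad,np.percentile(np.hypot(*h.T),[1,50,95,99]))
M=cen+X*cc[0]/1000+Y*cc[1]/1000; print('mouth',M)
L=np.c_[(S-M)@X,(S-M)@Y,(S-M)@n]*1000
ang=np.degrees(np.arctan2(L[:,1],L[:,0]))%180; rr=np.hypot(L[:,0],L[:,1]); s=(rr>45)&(rr<52.5)
for g in range(0,180,6):
    t=s&(ang>=g)&(ang<g+6); print(g,t.sum(),np.median(L[t,2]) if t.any() else '', end=' | ')
np.savez('col.npz',M=M,n=n,X=X)
# rectified view
G=np.stack(np.meshgrid(np.linspace(.07,-.07,560),np.linspace(.07,-.07,560),indexing='ij'),-1).reshape(-1,2)
W=M+G[:,:1]*X+G[:,1:]*Y; uv=proj('top',W).reshape(560,560,2).astype(np.float32)
im=cv2.remap(p[:,:,::-1],uv,None,cv2.INTER_CUBIC); im=cv2.convertScaleAbs(im,alpha=2); cv2.imwrite('pics/rect.png',im)
E
python3 m.py
```

```text
rib ((521.878662109375, -199.1055145263672), (64.3049087524414, 14.242059707641602), 11.189481735229492) [ 0.5218 -0.1982  0.0379] 237
dir deg -168.7679158328394
disc ((521.3118286132812, -199.55372619628906), (77.41114807128906, 85.3890151977539), 62.16268539428711) 0.008789296877008357
n [-0.4901  0.0952  0.8665] 29.94997626584452 az 169.0104243625873 1516
circle (-3.301938772201538, 1.6493821144104004) 60.34983825683594 [43.0814 52.9867 59.1297 59.881 ]
mouth [0.5072 0.2464 0.1947]
0 44 -0.5338972835264394 | 6 46 -0.8354287246994818 | 12 38 -0.2847119822247297 | 18 36 -0.045130455928402646 | 24 29 0.15258918749871025 | 30 32 -0.20546158042140775 | 36 44 -0.6437496498035362 | 42 14 -17.270755745690828 | 48 9 -17.549014393526 | 54 19 -17.535331905849244 | 60 23 -17.447508125286127 | 66 21 -17.482077383738822 | 72 13 -17.666412027142975 | 78 12 -17.542025975375882 | 84 47 -2.8197469874026306 | 90 25 0.12107467307613586 | 96 29 -0.02920524904472994 | 102 25 -0.058233035199560836 | 108 43 0.026614893486495084 | 114 41 -0.19693751080783586 | 120 49 -50.22636492095868 | 126 53 -50.993184551870264 | 132 65 -49.75707684688627 | 138 73 -50.33158309530553 | 144 73 -49.64850616003896 | 150 76 -50.218996187158154 | 156 73 -50.06813381361549 | 162 65 -49.849546261469776 | 168 60 -33.859825302876374 | 174 51 -17.338645800247136 |
```

View pics/rect.png

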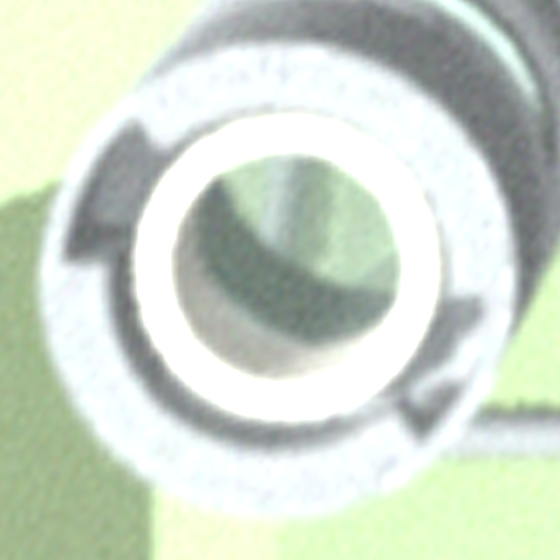

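carry_out --commands '[{"dp":[-0.038,0.0266,0],"rotation":[0,0,0]},{"dp":[-0.038,0.0266,0],"rotation":[0,0,0]},{"dp":[-0.038,0.0266,0],"rotation":[0,0,0]},{"dp":[-0.038,0.0266,0],"rotation":[0,0,0]},{"dp":[-0.038,0.0266,0],"rotation":[0,0,0]},{"dp":[-0.038,0.0266,0],"rotation":[0,0,0]},{"dp":[-0.038,0.0266,0],"rotation":[0,0,0]},{"dp":[-0.038,0.0266,0],"rotation":[0,0,0]}]' --grip 0.05

```text
t: 2.05
eef_pos: [0.477, -0.2798, 0.2518]
ee_rot: [-3.141, 0.0, -2.686]
force: [0.1, -1.0, 0.1]
width: 0.0501
gripper_force: 0.0
```

carry_out --commands '[{"dp":[0,0,0.01],"rotation":[0,0,-10.3]},{"dp":[0,0,0.01],"rotation":[0,0,-10.3]},{"dp":[0,0,0.01],"rotation":[0,0,-10.3]},{"dp":[0,0,0.01],"rotation":[0,0,-10.3]},{"dp":[0,0,0.01],"rotation":[0,0,-10.3]},{"dp":[0,0,0.01],"rotation":[0,0,-10.3]},{"dp":[0,0,0.01],"rotation":[0,0,-10.3]},{"dp":[0,0,0.01],"rotation":[0,0,-10.3]}]'

```text
t: 3.05
eef_pos: [0.4764, -0.2812, 0.1714]
ee_rot: [-3.141, -0.0, -1.242]
force: [-0.7, 0.5, 0.1]
width: 0.0501
gripper_force: 0.0
```

carry_out --commands '[{"dp":[0,0,0],"rotation":[0,0,-10.3]},{"dp":[0,0,0],"rotation":[0,0,-10.3]},{"dp":[0,0,0],"rotation":[0,0,-10.3]},{"dp":[0,0,0],"rotation":[0,0,-10.3]},{"dp":[0,0,0],"rotation":[0,0,-10.3]},{"dp":[0,0,0],"rotation":[0,0,-10.3]},{"dp":[0,0,0],"rotation":[0,0,-10.3]},{"dp":[0,0,0],"rotation":[0,0,-10.3]}]'

```text
t: 4.05
eef_pos: [0.4765, -0.2812, 0.1717]
ee_rot: [3.141, -0.0, 0.197]
force: [0.2, 0.8, 0.3]
width: 0.0499
gripper_force: 0.0
```

carry_out --commands '[{"dp":[0.03,-0.0358,0],"rotation":[0,0,0]},{"dp":[0.0306,-0.0358,0],"rotation":[0,0,0]},{"dp":[0,0,0.04],"rotation":[0,0,0]},{"dp":[0,0,0.035],"rotation":[0,0,0]},{"dp":[0,0,0],"rotation":[0,0,0]}]'

```text
t: 4.68
eef_pos: [0.5206, -0.1991, 0.0944]
ee_rot: [-3.14, 0.005, 0.191]
force: [-0.2, -0.4, 1.2]
width: 0.0502
gripper_force: 0.0
```

Run:
```python
from h import *
s=readout.get_state(); print(s['q'],s['eef_pos'],s['ee_rot'])
for n in ['top','scene']:
    p,d=vision.grab_frame(n); np.savez(n+'2.npz',p=p,d=d)
    c=proj(n,[[.5219,-.1991,.03]])[0].astype(int); print(c)
    a=p[max(c[1]-75,0):c[1]+75,max(c[0]-90,0):c[0]+90,::-1]; cv2.imwrite(f'pics/{n}_c.png',cv2.convertScaleAbs(cv2.resize(a,None,fx=2.2,fy=2.2,interpolation=2),alpha=1.5))
a=cv2.imread('pics/top_c.png');b=cv2.imread('pics/scene_c.png');h=min(len(a),len(b));cv2.imwrite('pics/g.png',np.hstack([a[:h],b[:h]]))
```

```text
[-0.0142  0.3237 -0.443  -0.0004 -0.8093  1.7758] [ 0.5206 -0.1991  0.0944] [-3.1402  0.005   0.1905]
[382 237]
[188 270]
```

View pics/g.png

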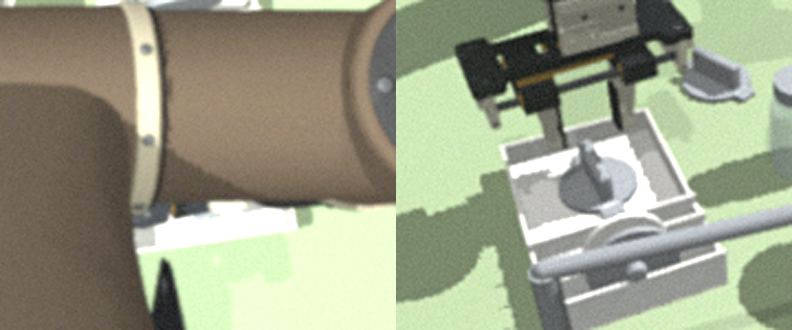

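The arm hides the lid in the top view. In the scene view the open fingers straddle the rib squarely (rib at about 597,165 in the right half), so I go down and close.

carry_out --commands '[{"dp":[0.001,0,0.02],"rotation":[0,0,0]},{"dp":[0,0,0.02],"rotation":[0,0,0]},{"dp":[0,0,0.017],"rotation":[0,0,0]},{"dp":[0,0,0],"rotation":[0,0,0]},{"dp":[0,0,0],"rotation":[0,0,0]}]'

```text
t: 5.4
eef_pos: [0.5245, -0.1995, 0.0412]
ee_rot: [3.141, -0.002, 0.191]
force: [0.3, -0.1, 0.7]
width: 0.0502
gripper_force: 0.0
```

carry_out --commands '[{"dp":[0,0,0],"rotation":[0,0,0]},{"dp":[0,0,0],"rotation":[0,0,0]},{"dp":[0,0,0],"rotation":[0,0,0]},{"dp":[0,0,0],"rotation":[0,0,0]},{"dp":[0,0,0],"rotation":[0,0,0]},{"dp":[0,0,0],"rotation":[0,0,0]}]' --grip 0.0 --force 55

```text
t: 6.15
eef_pos: [0.5234, -0.1993, 0.0396]
ee_rot: [3.141, -0.0, 0.191]
force: [-0.9, -0.3, 2.8]
width: 0.0135
gripper_force: 55.0
```

carry_out --commands '[{"dp":[0,0,-0.03],"rotation":[0,0,0]},{"dp":[0,0,-0.05],"rotation":[0,0,0]},{"dp":[0,0,-0.05],"rotation":[0,0,0]},{"dp":[0,0,-0.05],"rotation":[0,0,0]},{"dp":[0,0,-0.05],"rotation":[0,0,0]},{"dp":[0,0,-0.02],"rotation":[0,0,0]},{"dp":[0,0,0],"rotation":[0,0,0]}]'

```text
t: 7.02
eef_pos: [0.5236, -0.1991, 0.2905]
ee_rot: [3.141, -0.002, 0.19]
force: [0.8, -0.4, -3.7]
width: 0.0134
gripper_force: 55.0
```

```bash
cat > plan.py <<'E'
from h import *
import sys
def target(off,ang=63,lx=-0.0015):
    c=np.load('col.npz'); n,X=c['n'],c['X']; Y=np.cross(n,X); M=c['M']+[0,0,.0013]
    a=np.radians(ang); x=np.cos(a)*X+np.sin(a)*Y; z=-n; A=np.c_[x,np.cross(z,x),z]
    return M+n*(0.0356+off)-x*lx, A   # off: lid underside above collar top
if __name__=='__main__':
    s=readout.get_state(); A0=R.from_euler('xyz',s['ee_rot']).as_matrix(); p0=s['eef_pos']
    p,A=target(float(sys.argv[1]),float(sys.argv[2])); 
    rv=np.degrees(R.from_matrix(A0.T@A).as_rotvec())
    print('q',s['q'],'p',p0,'f',s['force'],'w',s['width'])
    print('target',p,'dp tool now',A0.T@(p-p0),'rotvec',rv,np.linalg.norm(rv),'dp in target axes',A.T@(p-p0))
E
python3 plan.py 0.075 63
```

```text
q [-0.0141  0.1452 -0.1853 -0.0003 -1.2379  1.7754] p [ 0.5236 -0.1991  0.2905] f [ 0.7872 -0.3575 -3.7113] w 0.01342315447776498
target [0.4538 0.2581 0.2922] dp tool now [ 0.0179 -0.4621 -0.0017] rotvec [-20.5854  22.4407 -40.1639] 50.403260082012956 dp in target axes [ 0.3271 -0.3172 -0.0792]
```

carry_out --commands '[{"dp":[0.002,-0.05,0],"rotation":[0,0,0]},{"dp":[0.002,-0.05,0],"rotation":[0,0,0]},{"dp":[0.002,-0.05,0],"rotation":[0,0,0]},{"dp":[0.002,-0.05,0],"rotation":[0,0,0]},{"dp":[0.002,-0.05,0],"rotation":[0,0,0]},{"dp":[0.002,-0.05,0],"rotation":[0,0,0]},{"dp":[0.002,-0.05,0],"rotation":[0,0,0]},{"dp":[0.002,-0.05,0],"rotation":[0,0,0]}]'

```text
t: 8.02
eef_pos: [0.4619, 0.1977, 0.2874]
ee_rot: [3.141, 0.003, 0.19]
force: [1.1, 0.1, -1.4]
width: 0.0137
gripper_force: 55.0
```

carry_out --commands '[{"dp":[0.002,-0.05,0],"rotation":[0,0,0]},{"dp":[0,-0.012,0],"rotation":[0,0,0]},{"dp":[0,0,0],"rotation":[-3.43,3.74,-6.69]},{"dp":[0,0,0],"rotation":[-3.43,3.74,-6.69]},{"dp":[0,0,0],"rotation":[-3.43,3.74,-6.69]},{"dp":[0,0,0],"rotation":[-3.43,3.74,-6.69]},{"dp":[0,0,0],"rotation":[-3.43,3.74,-6.69]},{"dp":[0,0,0],"rotation":[-3.43,3.74,-6.69]}]'

```text
t: 9.02
eef_pos: [0.4528, 0.2571, 0.2878]
ee_rot: [2.667, -0.224, 0.967]
force: [1.0, -0.7, -1.3]
width: 0.0134
gripper_force: 55.0
```

```bash
python3 plan.py 0.03 63
```

```text
q [ 1.1826 -0.0964 -0.7898  0.6788 -0.8921  0.8608] p [0.4528 0.2571 0.2878] f [ 1.0222 -0.6527 -1.329 ] w 0.013369216757671974
target [0.4758 0.2538 0.2532] dp tool now [0.0024 0.0021 0.0415] rotvec [-0.0341  0.1185  0.3083] 0.33206615623998414 dp in target axes [0.0023 0.002  0.0415]
```

carry_out --commands '[{"dp":[0.0024,0.0021,0.0215],"rotation":[0,0,0]},{"dp":[0,0,0.02],"rotation":[0,0,0]},{"dp":[0,0,0.01],"rotation":[0,0,0]},{"dp":[0,0,0.01],"rotation":[0,0,0]},{"dp":[0,0,0.006],"rotation":[0,0,0]},{"dp":[0,0,0],"rotation":[0,0,0]},{"dp":[0,0,0],"rotation":[0,0,0]}]'

```text
t: 9.9
eef_pos: [0.4893, 0.2522, 0.2328]
ee_rot: [2.669, -0.228, 0.963]
force: [-0.1, -0.0, -3.1]
width: 0.0135
gripper_force: 55.0
```

```bash
python3 plan.py 0.0 63
python3 - <<'E'
from h import *
for n in ['top','scene']:
    p,d=vision.grab_frame(n); np.savez(n+'3.npz',p=p,d=d)
    c=proj(n,[np.load('col.npz')['M']])[0].astype(int)
    a=p[max(c[1]-60,0):c[1]+60,max(c[0]-60,0):c[0]+60,::-1]; cv2.imwrite(f'pics/{n}_d.png',cv2.convertScaleAbs(cv2.resize(a,(390,390),interpolation=2),alpha=1.6))
cv2.imwrite('pics/g3.png',np.hstack([cv2.imread('pics/top_d.png'),cv2.imread('pics/scene_d.png')]))
E
```

```text
q [ 1.0463 -0.0028 -0.8658  0.8178 -0.7003  0.7941] p [0.4893 0.2522 0.2328] f [-0.1128 -0.0092 -3.0918] w 0.013498163850242594
target [0.4905 0.2509 0.2272] dp tool now [-0.0016 -0.0009  0.0057] rotvec [-0.104   0.0655 -0.0062] 0.12302157550440952 dp in target axes [-0.0016 -0.0009  0.0057]
```

View pics/g3.png

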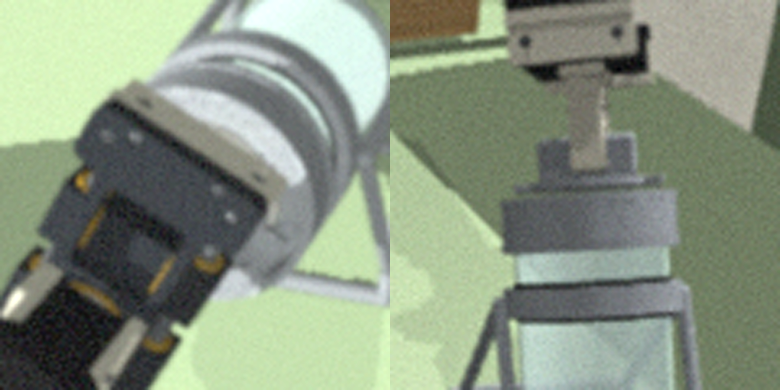

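carry_out --commands '[{"dp":[-0.0016,-0.0009,0.003],"rotation":[0,0,0]},{"dp":[0,0,0.003],"rotation":[0,0,0]},{"dp":[0,0,0.003],"rotation":[0,0,0]},{"dp":[0,0,0.002],"rotation":[0,0,0]},{"dp":[0,0,0],"rotation":[0,0,0]},{"dp":[0,0,0],"rotation":[0,0,0]}]'

```text
t: 10.75
eef_pos: [0.4931, 0.2503, 0.2222]
ee_rot: [2.669, -0.227, 0.962]
force: [-1.1, 0.0, -2.5]
width: 0.0139
gripper_force: 55.0
```

```bash
python3 plan.py -0.0155 63
```

```text
q [ 1.0234  0.0118 -0.8845  0.8529 -0.6675  0.7712] p [0.4931 0.2503 0.2222] f [-1.1288  0.0056 -2.4813] w 0.013947920925920131
target [0.4981 0.2495 0.2138] dp tool now [0.0003 0.0001 0.0099] rotvec [-0.1063  0.0963 -0.0022] 0.14349469540949716 dp in target axes [0.0003 0.0001 0.0099]
```

carry_out --commands '[{"dp":[0,0,0.003],"rotation":[0,0,0]},{"dp":[0,0,0.003],"rotation":[0,0,0]},{"dp":[0,0,0.002],"rotation":[0,0,0]},{"dp":[0,0,0.002],"rotation":[0,0,0]},{"dp":[0,0,0],"rotation":[0,0,0]},{"dp":[0,0,0],"rotation":[0,0,0]}]'

```text
t: 11.5
eef_pos: [0.498, 0.2495, 0.2141]
ee_rot: [2.669, -0.228, 0.963]
force: [-12.0, -1.2, 7.2]
width: 0.0139
gripper_force: 55.0
```

```bash
python3 plan.py -0.0158 63; python3 -c "
from h import *
s=readout.get_state();n=np.load('col.npz')['n'];print(s['force']@n,s['moment'])"
```

```text
q [ 1.0003  0.0257 -0.8972  0.8878 -0.6389  0.7513] p [0.498  0.2495 0.2141] f [-12.0046  -1.1737   7.1614] w 0.013918031600054163
target [0.4983 0.2494 0.2135] dp tool now [-0.     -0.      0.0007] rotvec [-0.0828  0.029   0.006 ] 0.08790989230268717 dp in target axes [-0.     -0.      0.0007]
11.97663122930408 [-0.4346  3.9666 -0.6877]
```

carry_out --commands '[{"dp":[-0.0013,-0.0008,0.0005],"rotation":[0,0,0]},{"dp":[0,0,0],"rotation":[0,0,0]},{"dp":[0,0,0],"rotation":[0,0,0]}]'

```text
t: 11.88
eef_pos: [0.4977, 0.2495, 0.2142]
ee_rot: [2.668, -0.23, 0.963]
force: [-7.2, -1.7, 10.1]
width: 0.0136
gripper_force: 55.0
```

```bash
cat > f.py <<'E'
from h import *
s=readout.get_state();c=np.load('col.npz');n,X=c['n'],c['X'];f=s['force']+[0,0,2.]
A=R.from_euler('xyz',s['ee_rot']).as_matrix()
print('f in tool',A.T@f,'m tool',A.T@s['moment'],'raw',s['force'],s['width'],s['q'][5])
x=A[:,0];Y=np.cross(n,X);print('rib ang',np.degrees(np.arctan2(x@Y,x@X)),'depth',((s['eef_pos']-c['M']-[0,0,.0013])@n-.0356)*1000,'lat tool',A.T@(s['eef_pos']-c['M']-[0,0,.0013])*1000)
E
python3 f.py
```

```text
f in tool [ -2.6302   1.5619 -13.8738] m tool [ 1.185  -1.9106 -0.0965] raw [-7.2149 -1.7271 10.1161] 0.013591570936055794 0.7468555858737985
rib ang 62.977568378441816 depth -14.908917891997165 lat tool [  1.375   -0.1649 -20.6894]
```

carry_out --commands '[{"dp":[0,0,0.0005],"rotation":[0,0,6]},{"dp":[0,0,0],"rotation":[0,0,6]},{"dp":[0,0,0],"rotation":[0,0,6]},{"dp":[0,0,0],"rotation":[0,0,6]},{"dp":[0,0,0],"rotation":[0,0,6]},{"dp":[0,0,0],"rotation":[0,0,0]}]'

```text
t: 12.62
eef_pos: [0.4981, 0.2503, 0.2141]
ee_rot: [2.84, -0.434, 0.45]
force: [-7.4, 1.1, 10.1]
width: 0.014
gripper_force: 55.0
```

```bash
python3 f.py
```

```text
f in tool [ -0.5095   0.0152 -14.1975] m tool [ 0.6884 -1.9924  0.0311] raw [-7.3796  1.0978 10.0898] 0.013956396387076332 0.22081111221811012
rib ang 32.917531826372404 depth -15.10312451021908 lat tool [  1.7396  -1.4618 -20.4908]
```

carry_out --commands '[{"dp":[0,0.0005,0],"rotation":[0,0,7]},{"dp":[0,0.0005,0],"rotation":[0,0,7]},{"dp":[0,0,0],"rotation":[0,0,7]},{"dp":[0,0,0],"rotation":[0,0,7]},{"dp":[0,0,0],"rotation":[0,0,7]},{"dp":[0,0,0],"rotation":[0,0,7]},{"dp":[0,0,0],"rotation":[0,0,7]},{"dp":[0,0,0],"rotation":[0,0,0]}]'

```text
t: 13.62
eef_pos: [0.4983, 0.2494, 0.2143]
ee_rot: [-2.98, -0.5, -0.513]
force: [-6.8, 1.0, 9.6]
width: 0.0136
gripper_force: 55.0
```

```bash
python3 f.py
```

```text
f in tool [ -0.108    0.2747 -13.4572] m tool [-0.9911 -1.8794  0.1044] raw [-6.8016  1.0427  9.5687] 0.013649001217267176 -0.6328370140825967
rib ang -16.104834668579606 depth -15.09235891577454 lat tool [  0.7244  -1.6095 -20.5037]
```

carry_out --commands '[{"dp":[0.0003,0.001,0],"rotation":[0,0,5]},{"dp":[0,0,0],"rotation":[0,0,5]},{"dp":[0,0,0],"rotation":[0,0,2.5]},{"dp":[0,0,0],"rotation":[0,0,0]}]'

```text
t: 14.12
eef_pos: [0.4982, 0.2485, 0.2144]
ee_rot: [-2.87, -0.453, -0.751]
force: [-6.9, 1.2, 10.5]
width: 0.0137
gripper_force: 55.0
```

```bash
python3 f.py
```

```text
f in tool [  0.1915  -0.0175 -14.3149] m tool [-1.2294 -1.6454 -0.1236] raw [-6.8917  1.2149 10.4893] 0.013658274200326007 -0.8490984431903456
rib ang -28.513853336055305 depth -15.027481599714163 lat tool [  0.8135  -0.9961 -20.5708]
```

carry_out --commands '[{"dp":[0,0,0],"rotation":[0,0,2]},{"dp":[0,0,0],"rotation":[0,0,2]},{"dp":[0,0,0],"rotation":[0,0,0]}]'

```text
t: 14.5
eef_pos: [0.4978, 0.2481, 0.214]
ee_rot: [-2.84, -0.434, -0.824]
force: [-11.5, 0.4, 10.3]
width: 0.0138
gripper_force: 55.3
```

```bash
python3 f.py
```

```text
f in tool [ -2.1608   3.4415 -16.3154] m tool [-2.5289 -2.2013 -0.7666] raw [-11.4551   0.4047  10.3014] 0.01378138749366789 -0.9179596978624595
rib ang -32.42223737582239 depth -15.22236078271881 lat tool [  0.6011  -0.3772 -20.3777]
```

carry_out --commands '[{"dp":[0,0,0],"rotation":[0,0,-3]},{"dp":[0,0,-0.0015],"rotation":[0,0,0]},{"dp":[0,0,-0.0015],"rotation":[0,0,0]},{"dp":[0,0,-0.001],"rotation":[0,0,0]},{"dp":[0,0,0],"rotation":[0,0,0]},{"dp":[0,0,0],"rotation":[0,0,0]}]'

```text
t: 15.25
eef_pos: [0.496, 0.2486, 0.2173]
ee_rot: [-2.864, -0.448, -0.77]
force: [-4.5, 1.7, 6.1]
width: 0.0137
gripper_force: 55.0
```

```bash
python3 f.py
```

```text
f in tool [-0.4695 -0.6535 -9.4174] m tool [-0.9719 -1.7301 -0.0002] raw [-4.5376  1.6731  6.1207] 0.013673164514899422 -0.8579271661209781
rib ang -29.49824881033722 depth -11.506044386752643 lat tool [  0.6084  -0.458  -24.0942]
```

carry_out --commands '[{"dp":[0,0,-0.001],"rotation":[0,0,0]},{"dp":[0,0,0],"rotation":[0,0,0]},{"dp":[0,0,0],"rotation":[0,0,0]}]'

```text
t: 15.62
eef_pos: [0.4955, 0.2486, 0.218]
ee_rot: [-2.864, -0.448, -0.77]
force: [-2.1, 1.9, 5.2]
width: 0.0137
gripper_force: 55.0
```

carry_out --commands '[{"dp":[0,0,0],"rotation":[0,0,0]},{"dp":[0,0,0],"rotation":[0,0,0]},{"dp":[0,0,0],"rotation":[0,0,0]},{"dp":[0,0,0],"rotation":[0,0,0]}]' --grip 0.045

```text
t: 16.12
eef_pos: [0.4948, 0.247, 0.2164]
ee_rot: [-2.868, -0.448, -0.77]
force: [0.3, -0.3, 0.6]
width: 0.0438
gripper_force: 0.0
```

carry_out --commands '[{"dp":[0,0,-0.01],"rotation":[0,0,0]},{"dp":[0,0,-0.02],"rotation":[0,0,0]},{"dp":[0,0,-0.03],"rotation":[0,0,0]},{"dp":[0,0,-0.04],"rotation":[0,0,0]},{"dp":[0,0,-0.04],"rotation":[0,0,0]},{"dp":[0,0,-0.02],"rotation":[0,0,0]},{"dp":[0,0,0],"rotation":[0,0,0]}]'

```text
t: 17.0
eef_pos: [0.416, 0.2634, 0.3571]
ee_rot: [-2.864, -0.446, -0.769]
force: [-0.3, -0.2, -0.9]
width: 0.045
gripper_force: 0.0
```

Run:
```python
from h import *
c=np.load('col.npz');n,X=c['n'],c['X'];M=c['M'];Y=np.cross(n,X)
for nm in ['top','scene']:
    p,d=vision.grab_frame(nm); k=proj(nm,[M])[0].astype(int)
    m=np.zeros(d.shape,bool); m[max(k[1]-60,0):k[1]+60,max(k[0]-60,0):k[0]+60]=1
    P,v,u=pts(nm,d,m); L=np.c_[(P-M)@X,(P-M)@Y,(P-M)@n]*1000; r=np.hypot(L[:,0],L[:,1])
    rim=(r>46)&(r<58)&(abs(L[:,2])<4); rib=(L[:,2]>19)&(L[:,2]<32)&(r<45); dk=(r<36)&(abs(L[:,2]+5)<4)
    w=np.linalg.svd(L[rib,:2]-L[rib,:2].mean(0),full_matrices=False)[2][0] if rib.sum()>3 else [0,0]
    print(nm,'rim',np.median(L[rim,2]),rim.sum(),'rib top',np.median(L[rib],0),np.percentile(L[rib,2],90) if rib.any() else '',rib.sum(),'ang',np.degrees(np.arctan2(w[1],w[0])),'disc',np.median(L[dk,2]),dk.sum(), np.linalg.lstsq(np.c_[L[dk,:2],np.ones(dk.sum())],L[dk,2],rcond=None)[0])
    a=p[max(k[1]-60,0):k[1]+60,max(k[0]-60,0):k[0]+60,::-1]; cv2.imwrite(f'pics/{nm}_e.png',cv2.convertScaleAbs(cv2.resize(a,(390,390),interpolation=2),alpha=1.6))
cv2.imwrite('pics/g4.png',np.hstack([cv2.imread('pics/top_e.png'),cv2.imread('pics/scene_e.png')]))
```

```text
top rim 0.07713998357701968 1057 rib top [ 3.0192 -0.0253 24.4985] 26.138372063342715 315 ang 150.71322890236738 disc -4.759313308684787 984 [-0.003   0.0004 -4.7733]
scene rim -2.154544011672848 44 rib top [ 25.1306 -11.7111  22.2767] 25.884284150674187 32 ang 143.40478805710953 disc nan 0 [0. 0. 0.]
  return _methods._mean(a, axis=axis, dtype=dtype,
  ret = ret.dtype.type(ret / rcount)
```

View pics/g4.png

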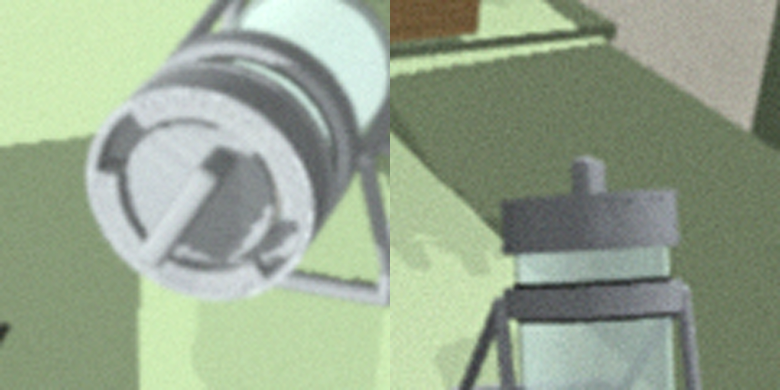

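The top view shows the lid flush inside the collar, with both gaps empty (120,145 and 280,245) and the rib square to the gap line. The disc top is 4.8 mm below the rim and parallel to it, so the lid is locked.

```bash
python3 -c "
from station import arm; print(arm.job_done())"
```

```text
the job is handed in; nothing more can be done
None
```

The lid is locked in the jar's collar and released. The gripper is clear of it, nothing else was touched, and the job was handed in at about 17 s; the judge's result was not shown.

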